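# Refit the air-conditioner's pull-out and hasp its isolator box shut

### The arm

A 7-joint arm with a two-finger parallel gripper is mounted at the origin on the work surface. World frame = base frame: x ahead of the robot, y to its left, z up, the work surface at z = 0. Lengths are in mm, angles in rad, forces in N, time in s.
With the tool pointing down it reaches from about 400 to 875 mm from the base axis. Payload 4.4 kg.
Tool frame: the origin (TCP) lies midway between the tips of the shut fingers; the grasp point (between the pads) lies 19 mm behind it; z points along the fingers, y is the direction in which the jaws open and shut (so a half turn about z gives the same grasp; the last joint's range is limited). The gripper opens to 85 mm and grips with 20 to 120 N. Pads are 22 mm wide; open, the fingers measure 114 mm over their backs; the gripper's body (76 mm by 85 mm) begins 54 mm behind the grasp point. The pads swing forward as they close: fully open they stand 13 mm farther back than shut.
Start: joints at [-1.246, 0.628, 0.038, 1.517, -0.027, 0.996, -0.02], TCP at [247.581, 601.017, 231.313] pointing down, gripper open.
Joint ranges: [-3.06, 3.06], [-0.37, 2.12], [-1.25, 1.32], [0.18, 2.47], [-1.1, 4.24], [0.23, 1.98], [-2.94, 2.94]. Speed limits (rad/s): [2.57, 2.57, 3.14, 3.14, 3.14, 3.14, 3.14].

### API

Orientations are given as [roll, pitch, yaw] about the fixed x, y, z axes, in that order (R = Rz(yaw) Ry(pitch) Rx(roll)).
In Python, from cell import * gives the robot as it stands. The module is installed in compiled form; this text tells all that it offers.
- The arm moves only by the tool move_arm, never from a script. Its argument "series" is a list of rows, each a list of 2 entries, a list of its own where there are three numbers: the shift along the tool's x, y, z in m, then the turn about the tool's z in rad. In form: [[[x, y, z], yaw], ...]. A call has 1 to 5 rows; each row is the pose to reach, as a shift and turn from the pose measured when the call began, along the tool's axes at that moment; what a row does not reach only later rows make up. A row lasts 1/8 s, in which the tool goes at most 62.5 mm and 10.7 degrees, less where a joint would pass 70% of its speed; a pose out of reach is approached as far as the arm can. A call with a gripper value outside its range is refused whole. "claw" is the opening, from 0 (shut) to 1 (fully open), set as the call begins (left out, the last holds). The fingers move at their own pace and stop on an object; the grip force is fixed at half the most. Time passes only in rows, so rows that repeat a pose let the fingers close. It gives the time, the measured TCP pose, the force and the opening at its end, in the units of the state.
- read_state(): the state, without advancing time (a new reading comes with each control period).
- get_image(name): name is "scene" or "top" or "wrist"; returns the picture (384x512x3 uint8, blue, green, red); there is no depth.
- camera_model(name): a dict with "fov_y" (degrees; the focal length in pixels is half the picture's height over the tangent of half this angle, whatever the lens; pixels are square), "cx", "cy" (the principal point, pixels), "pose" (4x4, takes a point from camera to world coordinates); the wrist camera has in their place "tool_from_camera" (4x4, takes a point from camera to tool coordinates, whose origin is the TCP and whose axes are the flange's). Camera axes: x right, y down, z forward; pixel columns grow to the right and rows downward; lengths in mm; the calibration is good to about 2 mm. A picture is of the moment at which its call begins: read the wrist's pose just before it. camera_model takes no time and is no camera call.
- finish_job(): hands the job in, once; it reports no verdict.
The state is a dict: "clock": time; "qpos": joint angles; "qd": joint speeds; "tau": joint torques, N m; "eef_pos": TCP position; "tool_rot": TCP orientation; "force": force on the tool from outside, world axes, zero at the start; "torque": the same for the moment, N m; "width": finger opening in mm.
Only numpy, scipy, OpenCV 4.12 (cv2) and the standard library are available. Lean on these libraries where they do the work, as an engineer would, in place of code of your own. Each camera call takes 0.05 s, during which the arm holds its last target. There are 200 camera calls.

### The job

Put the air-conditioner's power back on at its isolator box: push the loose grey pull-out block fully home in the socket inside the box, close the lid, then swing the hasp down over the front and hook it on the catch against the springy lid seal, so that it holds the lid shut by itself when you let go. Leave the other things on the shelf where they are.

Things in the scene. Friction and masses are not known exactly. Their poses are not given: they have to be found in the camera images.
- isolator: grey sheet-steel isolator box fixed on the shelf, 140 (x) x 150 (y) x 100 mm high, open on top, walls 4 mm. Origin: centre of its underside; x points from its front (catch side, nearer the robot) to its back (lid hinge side), z up
- catch_tip (a point): middle of the underside of the catch's nose, at (-84.5, 0, 64.3) mm in the box's frame. Steel catch 14 mm wide on the front wall: an arm, 68 to 73 mm up, stands 16.5 mm out; at its end the nose (4 mm thick) turns down 3.5 mm below the arm. The hasp's crossbar goes below the nose, then up behind it
- socket_mouth (a point): centre of the mouth of the socket inside the box, at (-30, 0, 46) mm in the box's frame; axes as the box's. The rectangular hole is 33 mm (x) by 49 mm (y), 28 mm deep, its mouth chamfered 2 mm, in a block 50 x 76 mm
- plug_center (a point): centre, half-way up, of the loose grey pull-out, upright, 66 mm high; own axes, z up. From below: nose 30 (x) x 46 (y) x 26 mm; flange 44 x 62 x 6; grip bar 40 (x) x 14 (y) x 34 high. Bar's top 33 mm above this point, flange's top 1 mm below. Goes in either way round, its x along the box's x; home, the flange rests on the socket and this point is 7 mm above the mouth. 0.11 to 0.23 kg
- lid_hinge (a point): middle of the lid's hinge line along the box's back rim, at (72, 0, 102) mm in the box's frame; the hinge line runs along the box's y
- lid (a joint): lid angle, rad: 0 = level, its seal squeezed flat; grows as the lid swings up and back, to 1.75. A stiff hinge keeps it where it is put (1 to 4 N at the front edge moves it). Put down, it rests on a springy seal at 0.055 to 0.06; pressing it lower takes 3 N at first, 11 to 14 N at 0.012, and it springs back. Hooked, it stays near 0.035
- lid_edge (a point): middle of the lid's front edge, on its outer (upper) face, 148 mm from the hinge line and 1.5 mm above it when level; axes as the lid's. The lid is 152 mm front to back, 156 mm wide (78 mm to each side of this point) and 3 mm thick, with an 11 mm turned-down rim
- hasp_pivot (a point): middle of the hasp's hinge line on the lid's front edge, 152 mm from the lid's hinge line, 4 mm below it when the lid is level and then 10 mm out from the box's front wall; axes as the lid's
- hasp (a joint): hasp angle relative to the lid, rad (-0.16 to 4.1); with the lid down: 0 = hanging down along the box's front, 1.57 = level towards the robot, 3.14 = straight up, more = leaning back over the lid. Stays where it is put (0.3 to 1 N at its end moves it). Hooked it reads -0.03 to -0.08; resting outside on the catch's nose about 0.18
- hasp_bar (a point): middle of the hasp's crossbar (5 mm thick), 38 mm from the pivot; axes fixed in the hasp, z towards the pivot. The hasp is a steel strap 30 mm wide, 4 mm thick; the catch goes through the 20 mm wide slot above this bar. To hook it, pull the bar below the catch's nose (lid at 0.012 rad or lower), then in and let it rise behind the nose
- hasp_lip (a point): middle of the finger lip at the hasp's free end: 26 mm long, 30 wide, 4 thick, square to the strap, 51 mm from the pivot and 14 mm out from the strap; with the hasp down it points level away from the box, about 50 mm above the shelf. Pressing it down pulls the lid down and drives the bar in against the catch, so it snaps in under the nose. A gripper must be tilted back 15 to 35 degrees to fit here
- remote_center (a point): bystander: beige air-conditioner remote, 150 x 46 x 18 mm, lying flat; this point is its centre
- coaster_center (a point): bystander: round stone coaster, 94 mm across, 8 mm thick; this point is its centre
- tray_center (a point): bystander: clear acrylic tray, 150 x 200 mm, 28 mm high; this point is its centre
- driver_center (a point): bystander: screwdriver 150 mm long lying in the tray; this point is on its underside
- mug_center (a point): bystander: white mug, 76 mm across plus its handle, 85 mm high; this point is its centre
- tape_center (a point): bystander: tape measure standing on edge, 66 x 34 x 60 mm; this point is its centre
- carton_center (a point): bystander: small cardboard carton, 85 x 55 x 32 mm; this point is its centre

How it is judged (in metres and radians):
On the way, in this order (a step that is already met when the one before it is completed fails the run):
1. the pull-out is fully home in its socket, the lid still open (z of plug_center in the frame of isolator below 0.0555 m and horizontal distance between plug_center and socket_mouth below 0.005 m and angle between the z axis of plug_center and the z axis of isolator, either way round below 0.08 rad and value of joint lid above 0.5 rad), for 0.2 s.
2. the lid is down on its seal (value of joint lid below 0.08 rad), for 0.2 s.
At the end, for the whole second after the job is handed in: Pull-out home: flange within 2.5 mm of the socket mouth, centred within 5 mm, upright within 0.08 rad. Lid at rest, held below 0.045 rad by the hooked hasp: hasp angle below 0.03 rad and its crossbar risen behind the catch's nose, at least 63.8 mm up the box (z of plug_center in the frame of isolator below 0.0555 m and horizontal distance between plug_center and socket_mouth below 0.005 m and angle between the z axis of plug_center and the z axis of isolator, either way round below 0.08 rad and value of joint lid below 0.045 rad and value of joint hasp below 0.03 rad and z of hasp_bar in the frame of isolator above 0.0638 m and velocity of joint lid below 0.05 rad/s); the robot touches nothing.
It fails at once if a bystander is moved more than 40 mm (distance of any of remote_center, coaster_center, tray_center, driver_center, mug_center, tape_center, carton_center from where it was at the start of the episode above 0.04 m).
It also fails if it takes over 72 s, if anything falls off the work surface, if the arm or the gripper's body presses on something with over 40 N, if the wrist force passes 120 N, or if a joint passes its speed limit or range.

## Working session

There is one attempt and no reset: what is moved stays moved. The work goes in short steps, Python scripts to look and compute and a tool call to move; the robot and the scene stay as the last step left them, time stands still between calls to the robot, and variables do not carry over. Pictures are saved under pics/ and viewed, about 8 in all and at most 12, crops included, and the job is handed in when it is done.

Besides the shell and the picture viewer there is one more tool, called after "Emit:" by a JSON object that holds its "name" and its "arguments", one argument or row to a line. move_arm: Moves the arm, as the interface text tells. Its arguments: {"type":"object","properties":{"series":{"type":"array"},"claw":{"type":"number"}},"required":["series"]}

```bash
mkdir -p pics
python3 - <<'E'
from cell import *
import cv2,numpy as np
print(read_state())
for n in ("scene","top","wrist"):
    cv2.imwrite(f"pics/{n}0.png",get_image(n)); print(n,camera_model(n))
a=cv2.imread("pics/scene0.png");b=cv2.imread("pics/top0.png")
E
```

```text
{'clock': 0.0, 'qpos': array([-1.2457925 ,  0.62938523,  0.03844367,  1.51840584, -0.02700378,
        0.99628213, -0.01998449]), 'qd': array([-0.00018882,  0.00064144,  0.00052724,  0.00082631, -0.00051303,
        0.00076169,  0.00099645]), 'tau': array([-4.24277723e-04, -5.63388956e+01,  1.22595035e+00, -1.93443453e+01,
        1.09368085e-02,  1.03181438e-02, -7.01233461e-06]), 'eef_pos': array([247.33421279, 600.40634756, 230.35168154]), 'tool_rot': array([-3.13963039e+00,  2.65254895e-05,  2.75080006e+00]), 'force': array([ 0.24768615, -0.38855645,  0.05681889]), 'torque': array([-0.03320074,  0.01295584, -0.03769803]), 'width': 85.36002449328228}
scene {'fov_y': 51.26637731021435, 'cx': 259.4933509218973, 'cy': 193.43447579641844, 'pose': array([[ 6.59338773e-01,  5.47207322e-01, -5.15593376e-01,
         1.23566858e+03],
       [ 7.51843885e-01, -4.78257667e-01,  4.53872643e-01,
        -6.01837195e+02],
       [ 1.77594794e-03, -6.86901558e-01, -7.26748302e-01,
         1.03441338e+03],
       [ 0.00000000e+00,  0.00000000e+00,  0.00000000e+00,
         1.00000000e+00]])}
to
[... 180 characters left out ...]
   [-9.99965073e-01,  4.50251449e-03,  7.04126711e-03,
        -4.39473019e+01],
       [-7.70157956e-03, -1.69185651e-01, -9.85554109e-01,
         1.25107075e+03],
       [ 0.00000000e+00,  0.00000000e+00,  0.00000000e+00,
         1.00000000e+00]])}
wrist {'fov_y': 59.23979148670128, 'cx': 255.25761447101843, 'cy': 187.2741150244939, 'tool_from_camera': array([[-1.01370904e-03, -9.48891943e-01, -3.15599513e-01,
         8.00979813e+01],
       [ 9.99999112e-01, -6.88929451e-04, -1.14064984e-03,
        -1.06664938e-01],
       [ 8.64927645e-04, -3.15600389e-01,  9.48891799e-01,
        -1.42765473e+02],
       [ 0.00000000e+00,  0.00000000e+00,  0.00000000e+00,
         1.00000000e+00]])}
```

View pics/scene0.png

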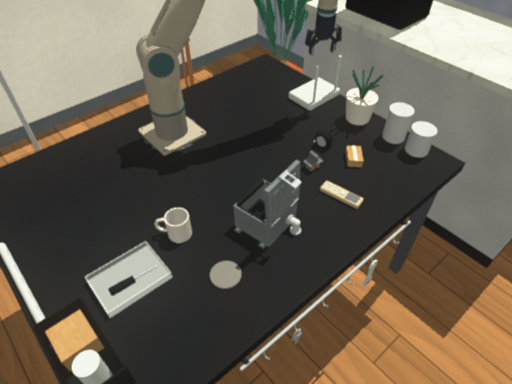

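View pics/top0.png

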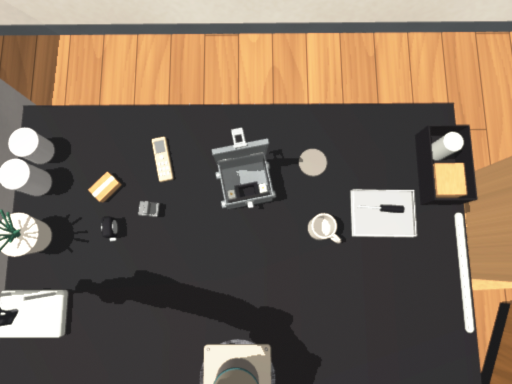

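The scene view shows the box around (268,210) with its lid open at the back, the plug at (313,160), and the mug, tray, coaster and remote around them. In the top view the box is at (245,182), the plug at (149,209), and the hasp is the pale tab at (238,137) behind the lid. I'll zoom in on the box and plug.

```bash
cat > h.py <<'E'
from cell import *
import cv2,numpy as np
from scipy.spatial.transform import Rotation as R
def cam(n,st=None):
    m=camera_model(n)
    if n=="wrist":
        T=np.eye(4);T[:3,:3]=R.from_euler('xyz',st["tool_rot"]).as_matrix();T[:3,3]=st["eef_pos"];P=T@m["tool_from_camera"]
    else:P=m["pose"]
    return P,192/np.tan(np.radians(m["fov_y"]/2)),m["cx"],m["cy"]
def ray(c,u,v,z):
    P,f,cx,cy=c;d=P[:3,:3]@[(u-cx)/f,(v-cy)/f,1];o=P[:3,3];return o+d*(z-o[2])/d[2]
def proj(c,p):
    P,f,cx,cy=c;q=P[:3,:3].T@(np.array(p)-P[:3,3]);return q[:2]/q[2]*f+[cx,cy]
def line(c,p,q,im,col=(0,0,255)):
    cv2.line(im,*[tuple(int(round(x)) for x in proj(c,w)) for w in(p,q)],col,1)
def toolshift(st,target):
    return R.from_euler('xyz',st["tool_rot"]).as_matrix().T@(np.array(target)-st["eef_pos"])
E
python3 - <<'E'
from h import *
b=cv2.imread("pics/top0.png");a=cv2.imread("pics/scene0.png")
c1=cv2.resize(b[120:220,205:285],None,fx=5,fy=5,interpolation=cv2.INTER_CUBIC)
c2=cv2.resize(a[145:265,225:325],None,fx=4,fy=4,interpolation=cv2.INTER_CUBIC)
o=np.zeros((500,800,3),np.uint8);o[:,:400]=c1;o[:480,400:]=c2
cv2.imwrite("pics/z1.png",o)
c=cam("top")
print(ray(c,245,182,50),ray(c,149,209,50))
E
```

```text
[605.10284659 -26.98055029  50.        ] [518.82444827 278.86979138  50.        ]
```

View pics/z1.png

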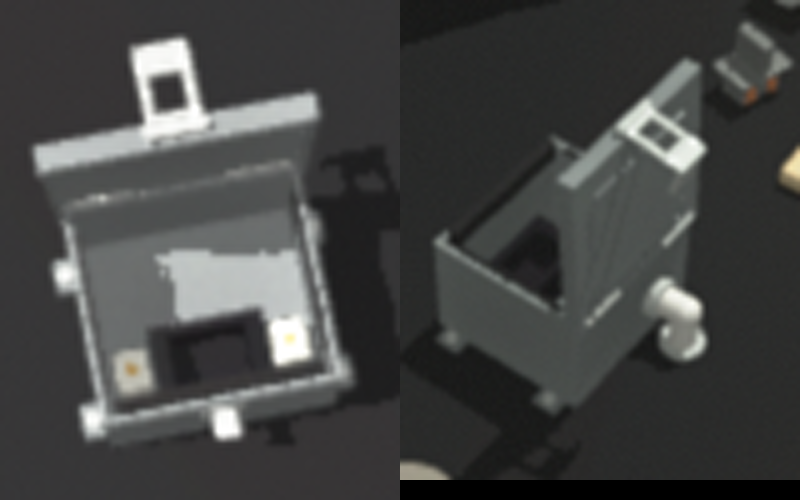

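Emit:
{"name": "move_arm", "arguments": {
  "series": [
    [[-0.053, -0.028, 0], -0.08],
    [[-0.106, -0.055, 0], -0.16],
    [[-0.16, -0.083, 0], -0.24],
    [[-0.213, -0.11, 0], -0.32],
    [[-0.266, -0.138, 0], -0.39]
  ],
  "claw": 1
}}

```text
clock: 0.78
eef_pos: [441.8, 370.0, 230.7]
tool_rot: [-3.14, -0.001, -3.14]
force: [1.2, 0.4, 0.3]
width: 85.7
```

Run:
```python
from h import *
from scipy.optimize import least_squares
c=cam("top")
px={(-70,75,100):(98,425),(-70,-75,100):(345,385),(70,75,101):(70,213),(70,-75,101):(297,168)}
W=lambda q,p:np.array([q[0]+np.cos(q[2])*p[0]-np.sin(q[2])*p[1],q[1]+np.sin(q[2])*p[0]+np.cos(q[2])*p[1],p[2]])
r=least_squares(lambda q:np.concatenate([proj(c,W(q,p))-(np.array(u)/5+[205,120]) for p,u in px.items()]),[605,-27,0.15])
print(r.x,r.fun.round(1)); q=r.x
for n,p in dict(catch=(-84,0,70),sock=(-30,0,46),hinge=(72,0,102)).items(): print(n,W(q,p),(proj(c,W(q,p))-[205,120])*5)
s=read_state();print(s["eef_pos"],s["tool_rot"],s["clock"]); print(toolshift(s,(505,279,230)))
```

```text
[ 6.02970636e+02 -2.92369306e+01  1.72861481e-01] [ 0.7  0.7 -0.4  0.1 -1.2 -0.8  0.9 -0.1]
catch [520.22252018 -43.68508892  70.        ] [226.52507566 436.27465683]
sock [573.41773768 -34.39698714  46.        ] [211.73443078 359.52130502]
hinge [673.89759297 -16.85279489 102.        ] [182.28864137 184.74615654]
[441.8274376  370.02740988 230.68217418] [-3.14019294e+00 -5.49853847e-04 -3.13987330e+00] 0.775
[-63.01632608 -91.13489582   0.77508799]
```

Emit:
{"name": "move_arm", "arguments": {
  "series": [
    [[-0.03, -0.045, 0.0], 0],
    [[-0.063, -0.091, 0.0], 0],
    [[-0.063, -0.091, 0.0], 0]
  ]
}}

```text
clock: 1.15
eef_pos: [508.4, 272.9, 230.5]
tool_rot: [-3.137, 0.001, 3.133]
force: [-0.8, 0.6, -0.6]
width: 85.2
```

Run:
```python
from h import *
s=read_state();im=get_image("wrist");c=cam("wrist",s);print(s["eef_pos"],s["tool_rot"],proj(c,(519,279,40)))
cv2.imwrite("pics/w1.png",im)
```

```text
[508.43105069 272.87293878 230.50572702] [-3.13666346e+00  9.38840812e-04  3.13331071e+00] [263.09079337 168.52647258]
```

View pics/w1.png

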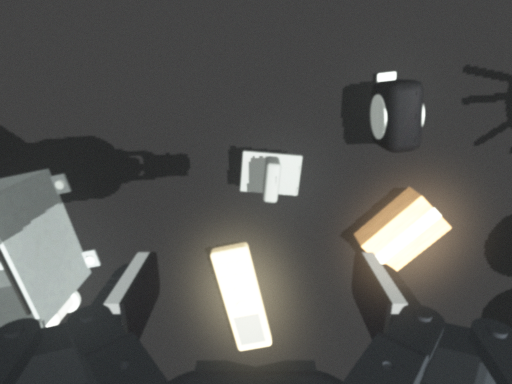

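The plug is at about (271,173). Its flange corners are near (243,151), (302,155), (298,195) and (241,191), and the bar top runs from (272,158) to (271,203).

Run:
```python
from h import *
s=read_state();im=cv2.imread("pics/w1.png");c=cam("wrist",s)
P=[ray(c,u,v,32)[:2] for u,v in [(243,151),(302,155),(298,195),(241,191)]]
P=np.array(P);print(P.round(1),P.mean(0));d=(P[1]-P[0]+P[2]-P[3]);print("yaw of +y axis",np.arctan2(-d[0],d[1]),np.linalg.norm(d)/2,np.linalg.norm(P[3]-P[0]))
ctr=P.mean(0);yaw=np.arctan2(-d[0],d[1])
big=im.copy()
for hx,hy,z in((22,31,32),(20,7,66),(20,7,32)):
  Q=[np.r_[ctr+np.array([[np.cos(yaw),-np.sin(yaw)],[np.sin(yaw),np.cos(yaw)]])@[a*hx,b*hy],z] for a,b in((1,1),(1,-1),(-1,-1),(-1,1))]
  for i in range(4): line(c,Q[i],Q[(i+1)%4],big,(0,0,255) if z==66 else (0,255,0))
cv2.imwrite("pics/w1b.png",np.hstack([cv2.resize(x[135:220,225:315],None,fx=4.4,fy=4.4,interpolation=cv2.INTER_CUBIC) for x in(big,im)]))
print("shift to above", toolshift(s,(*ctr,110)))
```

```text
[[500.  262.6]
 [504.4 323.4]
 [548.2 320.8]
 [543.5 259.7]] [524.01027595 291.61556154]
yaw of +y axis -0.07528679745884993 61.102421284402645 43.574279385483706
shift to above [-17.7461976   15.50312185 120.44144918]
```

View pics/w1b.png

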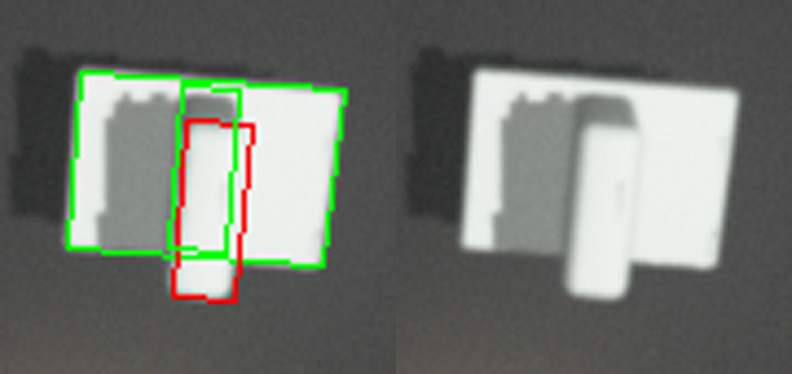

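Emit:
{"name": "move_arm", "arguments": {
  "series": [
    [[-0.009, 0.008, 0.05], 0.067],
    [[-0.018, 0.015, 0.1], 0.067],
    [[-0.018, 0.015, 0.125], 0.067],
    [[-0.018, 0.015, 0.125], 0.067]
  ]
}}

```text
clock: 1.7
eef_pos: [521.5, 292.1, 103.3]
tool_rot: [-3.137, -0.005, 3.074]
force: [0.3, -0.4, 0.3]
width: 85.6
```

Run:
```python
from h import *
s=read_state();print(s["tool_rot"],s["qpos"],toolshift(s,(524,291,38)))
```

```text
[-3.13713578 -0.00528279  3.07364813] [-0.53327988  0.71824076 -0.03926588  1.77150723  0.04295768  0.65957076
  0.90587608] [-2.87225651 -0.65613632 65.27195882]
```

Emit:
{"name": "move_arm", "arguments": {
  "series": [
    [[-0.002, -0.001, 0.035], 0.007],
    [[-0.002, -0.001, 0.055], 0.007],
    [[-0.003, -0.001, 0.065], 0.007],
    [[-0.003, -0.001, 0.065], 0.007]
  ]
}}

```text
clock: 2.2
eef_pos: [524.3, 291.3, 38.9]
tool_rot: [-3.138, -0.005, 3.067]
force: [0.0, -0.5, 0.7]
width: 85.2
```

Emit:
{"name": "move_arm", "arguments": {
  "series": [
    [[0, 0, 0], 0],
    [[0, 0, 0], 0],
    [[0, 0, 0], 0],
    [[0, 0, 0], 0],
    [[0, 0, 0], 0]
  ],
  "claw": 0
}}

```text
clock: 2.82
eef_pos: [524.4, 291.2, 39.1]
tool_rot: [-3.138, -0.005, 3.067]
force: [0.4, -1.1, 3.1]
width: 13.2
```

Emit:
{"name": "move_arm", "arguments": {
  "series": [
    [[0, 0, -0.03], 0],
    [[0, 0, -0.075], 0],
    [[0, 0, -0.12], 0],
    [[0, 0, -0.15], 0],
    [[0, 0, -0.15], 0]
  ]
}}

```text
clock: 3.45
eef_pos: [526.4, 292.6, 191.3]
tool_rot: [-3.141, -0.001, 3.067]
force: [-0.4, 0.2, -2.4]
width: 12.8
```

Run:
```python
from h import *
s=read_state();print(s["eef_pos"],s["tool_rot"],s["width"],toolshift(s,(573,-34,190)))
```

```text
[526.42163719 292.5822521  191.25359691] [-3.14055625e+00 -6.40595446e-04  3.06696943e+00] 12.84209219153846 [ -70.79752963 -322.19933933    1.54217542]
```

Emit:
{"name": "move_arm", "arguments": {
  "series": [
    [[-0.012, -0.055, 0], -0.05],
    [[-0.024, -0.11, 0], -0.1],
    [[-0.036, -0.164, 0], -0.15],
    [[-0.048, -0.219, 0], -0.2],
    [[-0.06, -0.274, 0], -0.248]
  ]
}}

```text
clock: 4.08
eef_pos: [564.8, 13.1, 189.6]
tool_rot: [-3.141, -0.004, -2.966]
force: [1.0, -0.3, -1.4]
width: 13.0
```

Run:
```python
from h import *
s=read_state();print(s["eef_pos"],s["tool_rot"],s["width"],toolshift(s,(573,-34,190)))
```

```text
[564.77795281  13.10430048 189.59963298] [-3.14133717 -0.0038393  -2.96633292] 12.960971052682474 [  0.11872951 -47.81645189  -0.38769786]
```

Emit:
{"name": "move_arm", "arguments": {
  "series": [
    [[0, -0.03, 0], 0],
    [[0, -0.048, 0], 0],
    [[0, -0.048, 0], 0],
    [[0, -0.048, 0], 0]
  ]
}}

```text
clock: 4.58
eef_pos: [572.9, -31.7, 189.2]
tool_rot: [3.14, -0.004, -2.964]
force: [-0.6, -1.1, -1.1]
width: 12.7
```

Run:
```python
from h import *
s=read_state();im=get_image("wrist");c=cam("wrist",s);print(s["eef_pos"],s["tool_rot"])
cv2.imwrite("pics/w2.png",im)
```

```text
[572.87035438 -31.66241105 189.24239258] [ 3.14015242 -0.00428901 -2.9635047 ]
```

View pics/w2.png

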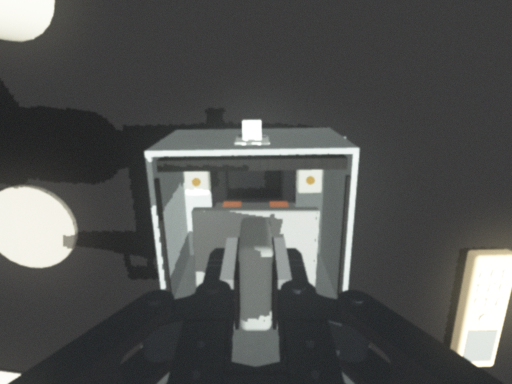

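The box rim runs from (146,154) to (358,151), the catch is at (252,130), and the dark socket hole is around (255,185) above the plug's flange. I'll overlay the model and compare.

Run:
```python
from h import *
s=read_state();im=cv2.imread("pics/w2.png");c=cam("wrist",s)
a,b=ray(c,146,154,100),ray(c,358,151,100); d=b-a
print(a,b,"len",np.linalg.norm(d),"yaw",np.arctan2(-d[0],d[1]),"mid",(a+b)/2)
q=[602.97,-29.24,0.1729]
W=lambda q,p:np.array([q[0]+np.cos(q[2])*p[0]-np.sin(q[2])*p[1],q[1]+np.sin(q[2])*p[0]+np.cos(q[2])*p[1],p[2]])
print("pred mid",W(q,(-70,0,100)), "catch pix", ray(c,252,121,73),W(q,(-86.5,0,73)))
def rect(im,q,x0,x1,y0,y1,z,col):
  Q=[W(q,p) for p in((x0,y0,z),(x0,y1,z),(x1,y1,z),(x1,y0,z))]
  for i in range(4): line(c,Q[i],Q[(i+1)%4],im,col)
o=im.copy()
rect(o,q,-70,70,-75,75,100,(0,0,255));rect(o,q,-46.5,-13.5,-24.5,24.5,46,(0,255,0));rect(o,q,-55,-5,-38,38,46,(255,0,0))
g=np.clip(np.vstack([o[110:230,135:370],im[110:230,135:370]]).astype(float)*1.6,0,255).astype(np.uint8)
cv2.imwrite("pics/w2b.png",cv2.resize(g,None,fx=2.5,fy=2.5,interpolation=cv2.INTER_CUBIC))
```

```text
[ 558.93146252 -112.80357791  100.        ] [530.60540342  33.07771303 100.        ] len 148.605910616166 yaw 0.1917854655556674 mid [544.76843297 -39.86293244 100.        ]
pred mid [534.01370039 -41.28278806 100.        ] catch pix [526.57703938 -43.21315546  73.        ] [517.75971548 -44.12144525  73.        ]
```

View pics/w2b.png

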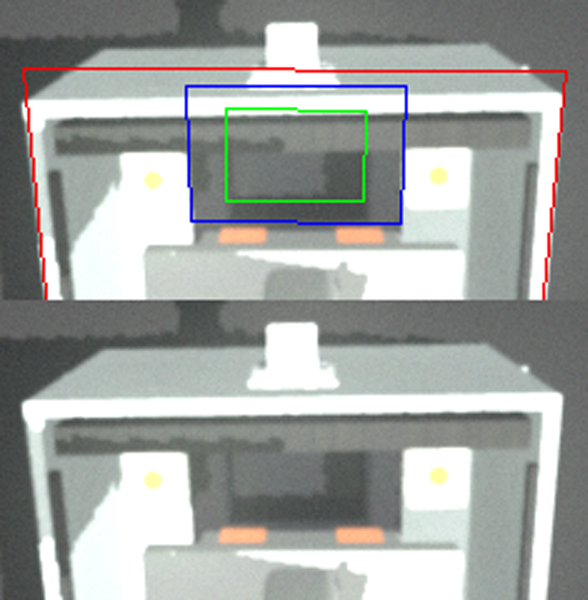

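Run:
```python
from h import *
W=lambda q,p:np.array([q[0]+np.cos(q[2])*p[0]-np.sin(q[2])*p[1],q[1]+np.sin(q[2])*p[0]+np.cos(q[2])*p[1],p[2]])
tiles=[]
for n,(r0,r1,c0,c1) in dict(top=(125,225,200,290),scene=(165,265,225,315)).items():
  for f,q in((0,(602.97,-29.24,0.1729)),(1,(613.0,-27,0.18))):
    im=cv2.imread(f"pics/{n}0.png"); c=cam(n)
    k=4; o=cv2.resize(im[r0:r1,c0:c1],None,fx=k,fy=k,interpolation=cv2.INTER_CUBIC)
    def pp(p): return tuple(int(round(t)) for t in (proj(c,p)-[c0,r0]+.5)*k)
    for z,pts in((100,[(-70,75),(70,75),(70,-75),(-70,-75)]),(46,[(-46.5,24.5),(-46.5,-24.5),(-13.5,-24.5),(-13.5,24.5)])):
      for i in range(4): cv2.line(o,pp(W(q,(*pts[i],z))),pp(W(q,(*pts[(i+1)%4],z))),(0,0,255),1)
    for y in(75,-75): cv2.line(o,pp(W(q,(-70,y,0))),pp(W(q,(-70,y,100))),(0,255,255),1)
    cv2.line(o,pp(W(q,(-70,75,0))),pp(W(q,(-70,-75,0))),(0,255,0),1);cv2.line(o,pp(W(q,(70,-75,0))),pp(W(q,(-70,-75,0))),(0,255,0),1)
    cv2.line(o,pp(W(q,(70,75,0))),pp(W(q,(-70,75,0))),(0,255,0),1)
    tiles.append(o[:300*4//4+100][-400:][50:350] if 0 else o)
t=[x[50:350] if i<2 else x[60:360] for i,x in enumerate(tiles)]
t[0],t[1]=tiles[0][100:400],tiles[1][100:400]
cv2.imwrite("pics/cmp.png",np.vstack([np.hstack(t[:2]),np.hstack(t[2:])]))
P=proj(cam("top"),(524,291,32));print(P)
im=cv2.imread("pics/top0.png")[195:225,130:170];m=(im.max(2)>110);print(np.argwhere(m).mean(0)+[195,130],m.sum())
```

```text
[146.78245847 208.17956362]
[208.68888889 146.58888889] 180
```

View pics/cmp.png

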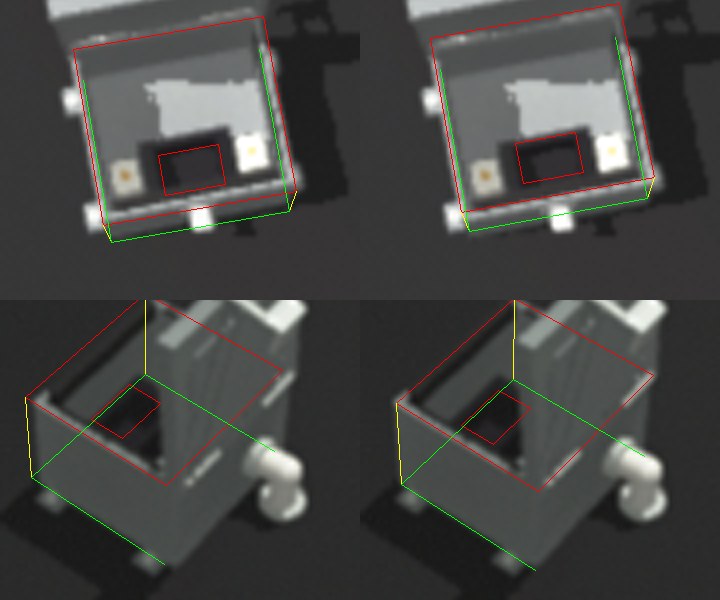

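Run:
```python
from h import *
from scipy.optimize import least_squares
s=read_state();im=cv2.imread("pics/w2.png");c=cam("wrist",s)
W=lambda q,p:np.array([q[0]+np.cos(q[2])*p[0]-np.sin(q[2])*p[1],q[1]+np.sin(q[2])*p[0]+np.cos(q[2])*p[1],p[2]])
px={(-70,-75,100):(144.6,151),(-70,75,100):(359.4,148)}
r=least_squares(lambda q:np.concatenate([proj(c,W(q,p))-u for p,u in px.items()]),[613,-27,0.17]);q=r.x
print(q,r.fun.round(2)); S=W(q,(-30,0,46));print("socket",S)
for p in((-46.5,-24.5,46),(-46.5,24.5,46),(-13.5,-24.5,46),(-13.5,24.5,46),(-55,-38,46),(-55,38,46),(-66,0,100),(-86.5,0,73)): print(p,proj(c,W(q,p)).round(1))
print("TCP->",toolshift(s,(*S[:2],s["eef_pos"][2])), "vs top-yaw .173")
g=im.max(2)
print("row186",g[186,205:305:2]);print("col255",g[150:215:2,255])
```

```text
[ 6.11378882e+02 -2.69077543e+01  1.91558502e-01] [ 0.1  -0.01 -0.1  -0.01]
socket [581.92762095 -32.61942792  46.        ]
(-46.5, -24.5, 46) [224.8 163.7]
(-46.5, 24.5, 46) [281.  162.9]
(-13.5, -24.5, 46) [226.4 199.2]
(-13.5, 24.5, 46) [280.6 198.5]
(-55, -38, 46) [208.8 154.4]
(-55, 38, 46) [296.7 153.2]
(-66, 0, 100) [252.  155.1]
(-86.5, 0, 73) [251.8 120.8]
TCP-> [-8.64166946 -2.6014833  -0.03787646] vs top-yaw .173
row186 [237 231 186  97  68  70  74  77  82  75  76  66  73  76  80  75  75  72
  72  74  73  67  68  69  71  69  70  66  62  67  61  55  51  55  56  51
  56  52  60  66  72  70  70  74  66  98 185 227 235 235]
col255 [237 242 225  81  68  85  93  89  88  85  83  73  74  73  72  73  73  73
  69  59  52  50  48  48  53  65  84 102 103 104 153 219 211]
```

Run:
```python
from h import *
s=read_state();im=cv2.imread("pics/w2.png");c=cam("wrist",s)
T=R.from_euler('xyz',s["tool_rot"]).as_matrix()
for y in(-31,31): print(proj(c,s["eef_pos"]+T@[22,y,7]).round(1))
g=im.max(2);print("col225",g[195:222,225],"row230",g[214,185:200],g[214,312:328])
```

```text
[191.8 204.5]
[322.2 204.4]
col225 [ 75  72  73  75  75  94 139 169 177 180 178 160 128 111 113 117 129 130
 130 129 130 130 130 128 131 130 128] row230 [185 219 240 243 243 235 200 151 135 134 134 136 135 135 136] [229 231 231 230 229 227 228 211 167 139 118 109 109 107 101 103]
```

Emit:
{"name": "move_arm", "arguments": {
  "series": [
    [[-0.009, -0.002, 0.025], -0.007],
    [[-0.009, -0.002, 0.06], -0.007],
    [[-0.009, -0.002, 0.085], -0.007],
    [[-0.009, -0.002, 0.085], -0.007],
    [[-0.009, -0.002, 0.085], -0.007]
  ]
}}

```text
clock: 5.25
eef_pos: [582.6, -30.8, 105.3]
tool_rot: [3.14, -0.002, -2.955]
force: [0.2, 0.6, -1.2]
width: 13.5
```

Run:
```python
from h import *
s=read_state();print(s["eef_pos"],s["tool_rot"],toolshift(s,(581.9,-32,98)))
```

```text
[582.60370213 -30.82537322 105.34930472] [ 3.14026257e+00 -2.35248902e-03 -2.95462005e+00] [ 0.89249163 -1.03312412  7.350057  ]
```

Emit:
{"name": "move_arm", "arguments": {
  "series": [
    [[0.002, -0.001, 0.01], 0],
    [[0.002, -0.001, 0.018], 0],
    [[0.002, -0.001, 0.024], 0],
    [[0.002, -0.001, 0.027], 0],
    [[0.002, -0.001, 0.029], 0]
  ]
}}

```text
clock: 5.88
eef_pos: [580.9, -32.4, 83.9]
tool_rot: [-3.141, -0.001, -2.955]
force: [-20.7, 0.5, 72.4]
width: 13.2
```

Emit:
{"name": "move_arm", "arguments": {
  "series": [
    [[0, 0, -0.005], 0],
    [[0, 0, -0.006], 0],
    [[0, 0, -0.006], 0]
  ]
}}

```text
clock: 6.25
eef_pos: [580.4, -32.4, 89.0]
tool_rot: [3.141, -0.002, -2.955]
force: [0.7, 0.8, -1.4]
width: 12.8
```

Run:
```python
from h import *
s=read_state();im=get_image("wrist");c=cam("wrist",s);print(s["eef_pos"],s["tool_rot"],s["force"])
T=R.from_euler('xyz',s["tool_rot"]).as_matrix()
for y in(-31,31): print(proj(c,s["eef_pos"]+T@[22,y,7]).round(1))
cv2.imwrite("pics/w3.png",im)
g=np.clip(im[100:260,130:380].astype(float)*1.8,0,255).astype(np.uint8)
cv2.imwrite("pics/w3b.png",cv2.resize(g,None,fx=3.2,fy=3.2,interpolation=cv2.INTER_CUBIC))
```

```text
[580.42519968 -32.40786908  89.00535965] [ 3.14148710e+00 -2.07947644e-03 -2.95529228e+00] [ 0.65005599  0.82596646 -1.41328703]
[191.8 204.5]
[322.2 204.4]
```

View pics/w3b.png

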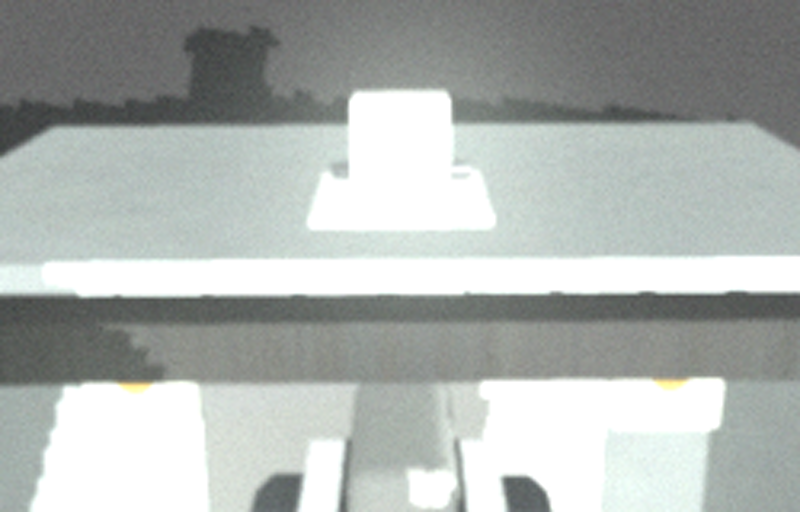

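Run:
```python
from h import *
s=read_state();c3=cam("wrist",s)
s2=dict(eef_pos=np.array([572.87035438,-31.66241105,189.24239258]),tool_rot=np.array([3.14015242,-0.00428901,-2.9635047]))
c2=cam("wrist",s2)
# stereo along centre
def tri(v2,v3,u2=253,u3=255):
  A=[];b=[]
  for c,u,v in((c2,u2,v2),(c3,u3,v3)):
    o=c[0][:3,3];d=ray(c,u,v,0)-o;d/=np.linalg.norm(d);M=np.eye(3)-np.outer(d,d);A.append(M);b.append(M@o)
  return np.linalg.lstsq(np.vstack(A),np.hstack(b),rcond=None)[0].round(1)
print("band lower",tri(170,219.7),"band upper",tri(157,200),"rim outer",tri(149.3,180.6),"rim inner",tri(157,192),"catch tip",tri(121,128.1,252,255.2))
print("rim100",ray(c3,255,180.6,100),ray(c3,255,191.9,100),"catch73",ray(c3,255.2,128.1,73),"catch edges",ray(c3,130+348/3.2,128.1,73),ray(c3,130+453/3.2,128.1,73))
for z in (46,60,70): print(z,ray(c3,255,219.7,z),ray(c2,253,170,z))
```

```text
band lower [554.5 -37.7 109.5] band upper [544.3 -39.6 115.2] rim outer [544.  -39.7  91.8] rim inner [550.5 -38.5  87.9] catch tip [535.5 -42.   -2.1]
rim100 [541.64708768 -40.56703209 100.        ] [546.43970088 -39.66968485 100.        ] catch73 [524.54143471 -43.70823378  73.        ] catch edges [525.96020751 -51.2726996   73.        ] [523.13027668 -36.18436765  73.        ]
46 [582.01133525 -33.07663908  46.        ] [571.44913383 -34.67166657  46.        ]
60 [575.96620633 -34.19107265  60.        ] [567.69060968 -35.25600413  60.        ]
70 [571.64825711 -34.98709664  70.        ] [565.00594958 -35.6733881   70.        ]
```

Emit:
{"name": "move_arm", "arguments": {
  "series": [
    [[0.002, -0.0005, 0.0], 0],
    [[0.002, -0.0005, 0.003], 0],
    [[0.002, -0.0005, 0.006], 0],
    [[0.002, -0.0005, 0.007], 0],
    [[0.002, -0.0005, 0.008], 0]
  ]
}}

```text
clock: 6.92
eef_pos: [578.4, -33.2, 80.7]
tool_rot: [3.141, -0.003, -2.955]
force: [-0.7, 0.5, -1.4]
width: 12.9
```

Emit:
{"name": "move_arm", "arguments": {
  "series": [
    [[0, 0, 0.004], 0],
    [[0, 0, 0.008], 0],
    [[0, 0, 0.011], 0],
    [[0, 0, 0.013], 0],
    [[0, 0, 0.014], 0]
  ]
}}

```text
clock: 7.55
eef_pos: [578.3, -33.3, 66.5]
tool_rot: [3.141, -0.003, -2.955]
force: [0.2, -0.4, -1.2]
width: 12.8
```

Emit:
{"name": "move_arm", "arguments": {
  "series": [
    [[0, 0, 0.003], 0],
    [[0, 0, 0.006], 0],
    [[0, 0, 0.008], 0],
    [[0, 0, 0.009], 0],
    [[0, 0, 0.009], 0]
  ]
}}

```text
clock: 8.18
eef_pos: [578.3, -33.3, 59.0]
tool_rot: [-3.142, -0.003, -2.955]
force: [-4.0, 0.2, 11.4]
width: 13.1
```

Emit:
{"name": "move_arm", "arguments": {
  "series": [
    [[0, 0, 0.002], 0],
    [[0, 0, 0.003], 0],
    [[0, 0, 0.003], 0]
  ]
}}

```text
clock: 8.55
eef_pos: [578.3, -33.3, 58.9]
tool_rot: [-3.141, -0.002, -2.956]
force: [-7.0, -0.3, 23.3]
width: 12.8
```

Emit:
{"name": "move_arm", "arguments": {
  "series": [
    [[0, 0, 0], 0],
    [[0, 0, 0], 0],
    [[0, 0, 0], 0]
  ],
  "claw": 0.45
}}

```text
clock: 8.93
eef_pos: [578.2, -33.3, 58.6]
tool_rot: [-3.141, -0.002, -2.956]
force: [-0.4, 0.5, -0.1]
width: 38.3
```

Emit:
{"name": "move_arm", "arguments": {
  "series": [
    [[0, 0, -0.03], 0],
    [[0, 0, -0.07], 0],
    [[0, 0, -0.12], 0],
    [[0, 0, -0.16], 0],
    [[0, 0, -0.16], 0]
  ]
}}

```text
clock: 9.55
eef_pos: [580.8, -33.2, 221.7]
tool_rot: [-3.14, 0.004, -2.956]
force: [0.1, 0.2, 0.2]
width: 38.5
```

Run:
```python
from h import *
s=read_state();im=get_image("wrist");t=get_image("scene");print(s["eef_pos"],s["tool_rot"],s["force"])
cv2.imwrite("pics/w4.png",im);cv2.imwrite("pics/s4.png",t)
cv2.imwrite("pics/v4.png",np.hstack([cv2.resize(im[100:300,130:380],(500,400)),cv2.resize(t[150:270,225:315],(300,400))]))
```

```text
[580.81236833 -33.15248147 221.68356945] [-3.13973318  0.00426149 -2.9556942 ] [0.14384409 0.23306609 0.174066  ]
```

View pics/v4.png

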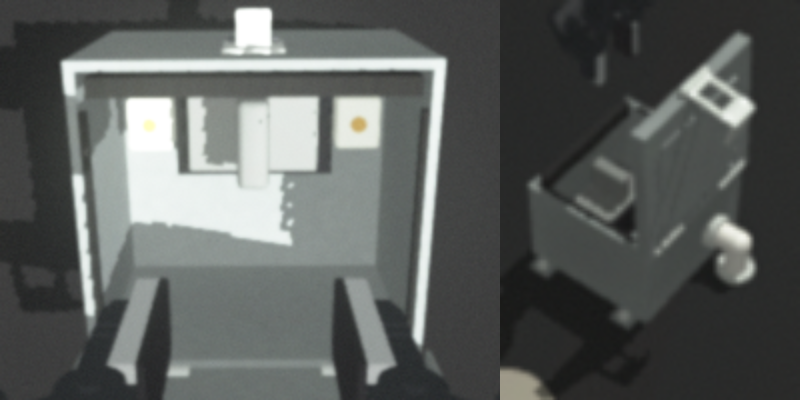

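Emit:
{"name": "move_arm", "arguments": {
  "series": [
    [[0, 0, -0.06], 0],
    [[0, 0, -0.123], 0],
    [[-0.04, 0.02, -0.123], 0],
    [[-0.1, 0.042, -0.123], 0],
    [[-0.155, 0.062, -0.123], 0]
  ],
  "claw": 0
}}

```text
clock: 10.28
eef_pos: [720.3, 57.1, 338.8]
tool_rot: [-3.141, -0.005, -2.956]
force: [1.3, -0.1, 0.1]
width: 0.2
```

```bash
cat >> h.py <<'E'
Q=(610.2,-27.9,0.1859)
def B(p):
    x,y=p[0]-Q[0],p[1]-Q[1];c,s=np.cos(Q[2]),np.sin(Q[2]);return np.array([c*x+s*y,-s*x+c*y,p[2]]).round(1)
def BW(p):
    c,s=np.cos(Q[2]),np.sin(Q[2]);return np.array([Q[0]+c*p[0]-s*p[1],Q[1]+s*p[0]+c*p[1],p[2]])
E
python3 - <<'E'
from h import *
s=read_state();print(B(s["eef_pos"]),s["tool_rot"],s["width"],s["qpos"])
# lid angle from top0: lid outer top corners
c=cam("top");print("meas (212,151),(268.6,139.4)")
for th in(1.5,1.6,1.7,1.75):
    print(th,[proj(c,BW((72-152*np.cos(th)+1.5*np.sin(th),y,102+152*np.sin(th)+1.5*np.cos(th)))).round(1) for y in(78,-78)])
    print([proj(cam("scene"),BW((72-152*np.cos(th),y,102+152*np.sin(th)))).round(1) for y in(78,-78)])
for ph in (2.8,3.14,3.5):
    th=1.7;P=np.array([72-152*np.cos(th)-4*np.sin(th),102+152*np.sin(th)-4*np.cos(th)]);a=-np.pi/2-ph+0; # hasp dir closed: (-sin ph,-cos ph)
    d=np.array([-np.sin(ph),-np.cos(ph)]);d=np.array([d[0]*np.cos(th)+d[1]*np.sin(th),-d[0]*np.sin(th)+d[1]*np.cos(th)]);e=P+53*d
    print(ph,e.round(),proj(c,BW((e[0],0,e[1]))).round(1))
E
```

```text
[124.   63.2 338.8] [-3.14103605 -0.00543153 -2.95603574] 0.1999902654415935 [-0.05188941  0.68083182 -0.14094765  1.10788617  0.09117232  1.36402028
  1.57540372]
meas (212,151),(268.6,139.4)
1.5 [array([211.7, 147.9]), array([268.1, 137.4])]
[array([298.6, 160. ]), array([266.1, 190.3])]
1.6 [array([210.7, 142.6]), array([267. , 132.1])]
[array([303. , 162.1]), array([270.6, 192.8])]
1.7 [array([209.8, 137.5]), array([265.9, 127.1])]
[array([307.3, 164.6]), array([275.1, 195.6])]
1.75 [array([209.4, 135.1]), array([265.3, 124.7])]
[array([309.4, 166. ]), array([277.3, 197.2])]
2.8 [139. 264.] [234.6 114.9]
3.14 [140. 247.] [234.8 117.1]
3.5 [134. 228.] [235.5 121.4]
```

Emit:
{"name": "move_arm", "arguments": {
  "series": [
    [[0, 0, 0.045], 0],
    [[0, 0, 0.09], 0],
    [[0, 0, 0.128], 0],
    [[0, 0, 0.128], 0]
  ]
}}

```text
clock: 10.78
eef_pos: [716.2, 56.5, 204.9]
tool_rot: [3.141, -0.017, -2.956]
force: [0.6, 0.1, 1.6]
width: -0.1
```

Emit:
{"name": "move_arm", "arguments": {
  "series": [
    [[0.025, 0, -0.005], 0],
    [[0.045, 0, -0.005], 0],
    [[0.054, 0, -0.005], 0],
    [[0.065, 0, -0.003], 0],
    [[0.075, 0, 0], 0]
  ]
}}

```text
clock: 11.4
eef_pos: [643.0, 42.5, 206.9]
tool_rot: [-3.141, -0.015, -2.956]
force: [1.5, -0.6, 1.6]
width: 0.1
```

Run:
```python
from h import *
s=read_state();print(B(s["eef_pos"]),s["tool_rot"],s["force"])
```

```text
[ 45.2  63.2 206.9] [-3.14141227 -0.01464222 -2.95581372] [ 1.53238975 -0.57780889  1.56037628]
```

Emit:
{"name": "move_arm", "arguments": {
  "series": [
    [[0.02, 0, 0.0115], 0],
    [[0.038, 0, 0.025], 0],
    [[0.052, 0, 0.042], 0],
    [[0.063, 0, 0.061], 0],
    [[0.07, 0, 0.082], 0]
  ]
}}

```text
clock: 12.02
eef_pos: [571.7, 29.1, 125.5]
tool_rot: [-3.141, -0.016, -2.956]
force: [0.6, -0.4, 0.7]
width: 0.2
```

Run:
```python
from h import *
s=read_state();print(B(s["eef_pos"]),s["tool_rot"],s["force"])
```

```text
[-27.3  63.2 125.5] [-3.14141948 -0.01588701 -2.95592038] [ 0.55246426 -0.42559164  0.71216222]
```

Force is low. Pressing on down to the seal.

Emit:
{"name": "move_arm", "arguments": {
  "series": [
    [[0, 0, 0.008], 0],
    [[0, 0, 0.015], 0],
    [[0, 0, 0.018], 0],
    [[0, 0, 0.02], 0],
    [[0, 0, 0.02], 0]
  ]
}}

```text
clock: 12.65
eef_pos: [571.1, 29.1, 106.5]
tool_rot: [-3.141, -0.017, -2.956]
force: [-3.2, 0.2, 7.3]
width: 0.1
```

Run:
```python
from h import *
s=read_state();print(B(s["eef_pos"]),s["tool_rot"],s["force"])
im=get_image("scene");cv2.imwrite("pics/s5.png",im)
cv2.imwrite("pics/w5.png",get_image("wrist"))
w=cv2.imread("pics/w5.png")
cv2.imwrite("pics/v5.png",np.hstack([cv2.resize(im[140:270,225:325],(400,520)),cv2.resize(w,(400,300),interpolation=cv2.INTER_AREA)[:, :] if 0 else cv2.copyMakeBorder(cv2.resize(w,(400,300)),0,220,0,0,cv2.BORDER_CONSTANT)]))
```

```text
[-27.9  63.2 106.5] [-3.14123335 -0.01670782 -2.95592099] [-3.16599097  0.20033219  7.33901848]
```

View pics/v5.png

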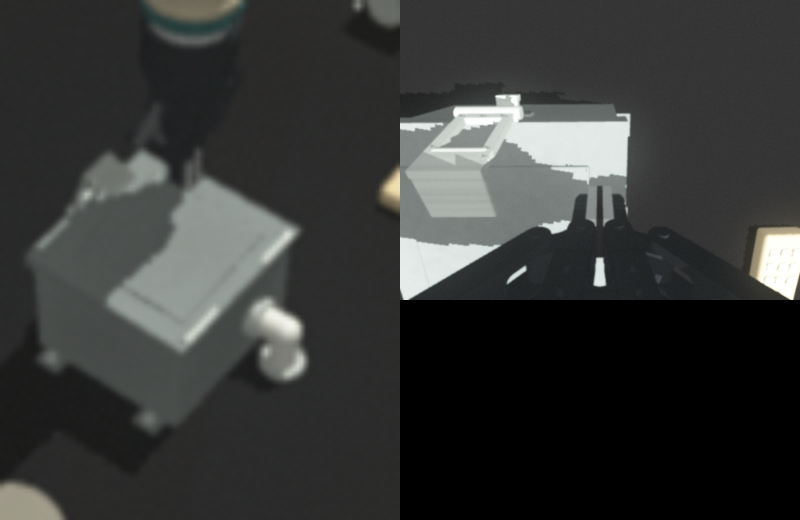

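Run:
```python
from h import *
s=read_state();c=cam("wrist",s)
print("pivot",proj(c,BW((-80,0,103))).round(), "meas (113,143); strap end (56,215), lip end (78,278)")
for ph in(2.6,2.8,3.0,3.2,3.4,3.6):
    d=np.array([-np.sin(ph),-np.cos(ph)]);l=np.array([-np.cos(ph),np.sin(ph)])
    e=np.array([-80,103])+51*d; f=e+27*l
    print(ph,e.round(),f.round(),[proj(c,BW((p[0],y,p[1]))).round() for p in(e,f) for y in(-15,15)])
```

```text
pivot [113. 143.] meas (113,143); strap end (56,215), lip end (78,278)
2.6 [-106.  147.] [-83. 161.] [array([-9., 80.]), array([93., 80.]), array([-27., 168.]), array([ 82., 168.])]
2.8 [-97. 151.] [-72. 160.] [array([-13., 113.]), array([ 91., 113.]), array([-15., 207.]), array([ 89., 207.])]
3.0 [-87. 153.] [-60. 157.] [array([-11., 149.]), array([ 92., 149.]), array([  1., 238.]), array([ 99., 238.])]
3.2 [-77. 154.] [-50. 152.] [array([ -4., 183.]), array([ 96., 183.]), array([ 19., 260.]), array([110., 260.])]
3.4 [-67. 152.] [-41. 145.] [array([  7., 212.]), array([103., 212.]), array([ 37., 273.]), array([122., 273.])]
3.6 [-57. 149.] [-33. 137.] [array([ 21., 235.]), array([112., 235.]), array([ 55., 279.]), array([132., 279.])]
```

Emit:
{"name": "move_arm", "arguments": {
  "series": [
    [[0, 0, -0.02], 0],
    [[0, 0, -0.04], 0],
    [[0, 0, -0.04], 0]
  ]
}}

```text
clock: 13.12
eef_pos: [573.5, 29.5, 148.1]
tool_rot: [-3.141, -0.012, -2.956]
force: [-1.0, 0.5, 0.0]
width: -0.3
```

Emit:
{"name": "move_arm", "arguments": {
  "series": [
    [[-0.02, -0.01, 0], 0],
    [[-0.02, -0.04, 0], 0],
    [[-0.02, -0.063, 0.01], 0],
    [[-0.02, -0.063, 0.023], 0],
    [[-0.02, -0.063, 0.023], 0]
  ]
}}

```text
clock: 13.75
eef_pos: [602.7, -27.6, 122.8]
tool_rot: [3.14, -0.016, -2.955]
force: [-0.8, 0.5, -0.5]
width: 0.3
```

Run:
```python
from h import *
s=read_state();print(B(s["eef_pos"]),s["tool_rot"],s["force"])
```

```text
[ -7.3   1.7 122.8] [ 3.14022465 -0.01623111 -2.95526376] [-0.77857533  0.52529914 -0.47102496]
```

Emit:
{"name": "move_arm", "arguments": {
  "series": [
    [[0.024, -0.001, 0], 0],
    [[0.048, -0.001, 0], 0],
    [[0.072, -0.001, 0], 0],
    [[0.094, -0.001, 0], 0],
    [[0.108, -0.001, 0], 0]
  ]
}}

```text
clock: 14.38
eef_pos: [497.5, -47.0, 124.9]
tool_rot: [3.14, -0.013, -2.953]
force: [8.0, 1.0, -4.9]
width: -0.4
```

Run:
```python
from h import *
s=read_state();print(B(s["eef_pos"]),s["tool_rot"],s["force"])
```

```text
[-114.3    2.   124.9] [ 3.13962647 -0.01267434 -2.95321681] [ 7.96873354  1.01916319 -4.92441493]
```

Emit:
{"name": "move_arm", "arguments": {
  "series": [
    [[0, 0, 0], 0],
    [[0, 0, 0], 0]
  ]
}}

```text
clock: 14.62
eef_pos: [497.6, -46.5, 124.9]
tool_rot: [3.139, -0.013, -2.952]
force: [0.4, 0.0, 0.4]
width: -0.1
```

Emit:
{"name": "move_arm", "arguments": {
  "series": [
    [[0.003, -0.002, 0.015], 0],
    [[0.002, -0.002, 0.03], 0],
    [[0.001, -0.002, 0.042], 0],
    [[-0.002, -0.002, 0.052], 0],
    [[-0.006, -0.002, 0.058], 0]
  ]
}}

```text
clock: 15.25
eef_pos: [504.5, -47.0, 66.5]
tool_rot: [3.139, -0.011, -2.952]
force: [2.0, 1.5, 3.8]
width: -0.2
```

Run:
```python
from h import *
s=read_state();print(B(s["eef_pos"]),s["tool_rot"],s["force"],s["torque"])
w=get_image("wrist");cv2.imwrite("pics/w6.png",w)
t=get_image("scene");cv2.imwrite("pics/v6.png",np.hstack([cv2.resize(t[130:250,225:315],(300,400)),cv2.resize(w[:,:],(500,400))]))
```

```text
[-107.4    0.8   66.5] [ 3.13940195 -0.01120641 -2.95207085] [2.02659195 1.5095287  3.84359132] [ 1.89319001e-01 -5.18851037e-01 -1.90329265e-05]
```

View pics/v6.png

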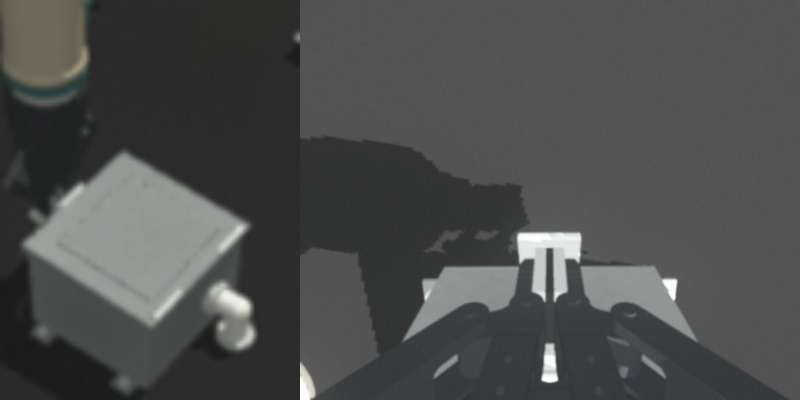

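The lip, at about (548,242) in the right panel, is now under the fingertips. The lid is down, so I press next.

Emit:
{"name": "move_arm", "arguments": {
  "series": [
    [[-0.003, -0.001, 0.003], 0],
    [[-0.005, -0.001, 0.006], 0],
    [[-0.006, -0.001, 0.009], 0],
    [[-0.006, -0.001, 0.011], 0],
    [[-0.006, -0.001, 0.012], 0]
  ]
}}

```text
clock: 15.98
eef_pos: [511.0, -46.1, 55.1]
tool_rot: [3.139, -0.01, -2.951]
force: [1.7, 2.3, 9.3]
width: 0.1
```

Run:
```python
from h import *
s=read_state();print(B(s["eef_pos"]),s["force"])
```

```text
[-100.9    0.5   55.1] [1.72819869 2.31643364 9.29847049]
```

Emit:
{"name": "move_arm", "arguments": {
  "series": [
    [[0, 0, 0.002], 0],
    [[0, 0, 0.004], 0],
    [[0, 0, 0.006], 0],
    [[0, 0, 0.007], 0],
    [[0, 0, 0.008], 0]
  ]
}}

```text
clock: 16.6
eef_pos: [514.6, -45.5, 50.5]
tool_rot: [3.14, -0.002, -2.951]
force: [-1.9, 3.5, 36.9]
width: -0.1
```

Run:
```python
from h import *
s=read_state();print(B(s["eef_pos"]),s["force"])
```

```text
[-97.2   0.4  50.5] [-1.9304935   3.54810692 36.90247453]
```

Emit:
{"name": "move_arm", "arguments": {
  "series": [
    [[0, 0, -0.004], 0],
    [[0, 0, -0.01], 0],
    [[0, 0, -0.03], 0],
    [[0, 0, -0.03], 0]
  ]
}}

```text
clock: 17.1
eef_pos: [514.5, -46.0, 81.0]
tool_rot: [3.141, -0.002, -2.951]
force: [0.5, -0.2, 0.2]
width: 0.0
```

```bash
cat > chk.py <<'E'
from h import *
s=read_state();w=get_image("wrist");c=cam("wrist",s);print(B(s["eef_pos"]),s["force"])
g=w.max(2).astype(int)
def lip(ph,lid):
    P=np.array([72-152*np.cos(lid)-4*np.sin(lid),102+152*np.sin(lid)-4*np.cos(lid)]);ph-=-lid*0
    a=ph-lid  # hasp angle rel. world (lid tilt raises front)
    d=np.array([-np.sin(a),-np.cos(a)]);l=np.array([-np.cos(a),np.sin(a)])
    return P+49*d+27*l
for n,(ph,lid) in dict(hook=(-.05,.035),nose=(.18,.057),half=(.1,.03)).items():
    p=lip(ph,lid);print(n,p.round(1),proj(c,BW((p[0],0,p[1]))).round(1))
u=int(round(proj(c,BW((-107,0,53)))[0]))
for du in(-12,0,12): print(u+du,[(v,g[v,u+du]) for v in range(150,330) if abs(g[v+1,u+du]-g[v-1,u+du])>40])
cv2.imwrite("pics/chk.png",w)
E
python3 chk.py
```

```text
[-97.4  -0.1  81. ] [ 0.47648771 -0.23208645  0.16617756]
hook [-102.8   52.2] [257.  218.2]
nose [-112.8   61.3] [257.2 207.4]
half [-110.4   55.6] [257.1 207.6]
245 [(204, np.int64(142)), (205, np.int64(187)), (206, np.int64(220)), (282, np.int64(200)), (283, np.int64(146)), (284, np.int64(92))]
257 [(203, np.int64(122)), (204, np.int64(166)), (205, np.int64(211)), (237, np.int64(228)), (238, np.int64(156)), (239, np.int64(110)), (328, np.int64(91)), (329, np.int64(174))]
269 [(203, np.int64(127)), (204, np.int64(172)), (205, np.int64(228)), (280, np.int64(196)), (281, np.int64(155)), (282, np.int64(103))]
```

```bash
sed -i 's/a=ph-lid /a=ph+lid /' chk.py; python3 chk.py
```

```text
[-97.7   0.   80.4] [-0.40538004  0.57582298  0.70981545]
hook [-106.3   53.9] [256.8 214.6]
nose [-117.7   65.4] [257.  202.4]
half [-113.2   57.5] [256.9 205.2]
245 [(205, np.int64(139)), (206, np.int64(183)), (207, np.int64(213)), (282, np.int64(202)), (283, np.int64(145)), (284, np.int64(93))]
257 [(205, np.int64(147)), (206, np.int64(195)), (207, np.int64(229)), (237, np.int64(227)), (238, np.int64(152)), (239, np.int64(108)), (328, np.int64(92)), (329, np.int64(173))]
269 [(205, np.int64(153)), (206, np.int64(210)), (207, np.int64(246)), (280, np.int64(198)), (281, np.int64(155)), (282, np.int64(100))]
```

```bash
cat > chk2.py <<'E'
from h import *
from scipy.optimize import least_squares
s=read_state();w=get_image("wrist");c=cam("wrist",s);print(B(s["eef_pos"]),s["force"].round(1))
g=cv2.GaussianBlur(w,(3,3),0).max(2).astype(float)
u0=int(round(proj(c,BW((-107,0,53)))[0]))
col=g[180:235,u0-8:u0+9].mean(1);i=np.argmax(np.diff(col));v=180.5+i
row=g[int(v)+5:int(v)+8].mean(0);t=150
L=u0-np.argmax(row[u0::-1]<t);Rr=u0+np.argmax(row[u0:]<t)
def sub(a,b): return a+(t-row[a])/(row[b]-row[a])*(b-a)
L=sub(L,L+1);Rr=sub(Rr-1,Rr)
print("edge v",v,"width",Rr-L,"u",L,Rr)
for x in(-104,-108,-112,-117):
  for z in(50,54,58,62,66):
    a,b=[proj(c,BW((x,y,z))) for y in(-15,15)];print((x,z),a[1].round(1),(b[0]-a[0]).round(1),end=" ; ")
  print()
cv2.imwrite("pics/chk2.png",w)
for r in(260,300,340,370): 
  d=np.diff(g[r]);k=[int(x) for x in np.where(abs(d)>18)[0]];print(r,[(x,int(g[r,x-3]),int(g[r,min(x+3,511)])) for j,x in enumerate(k) if j==0 or x-k[j-1]>3])
for lid in(0,.01,.035,.057):
  print(lid,[proj(c,BW((72-152*np.cos(lid),y,102+152*np.sin(lid)+1.5))).round(0) for y in(-78,78)])
E
python3 chk2.py
```

```text
[-98.    0.2  80. ] [-0.4  0.2  0.1]
edge v 206.5 width 56.80891719745222 u 228.19108280254778 285.0
(-104, 50) 216.3 54.1 ; (-104, 54) 219.2 55.2 ; (-104, 58) 222.2 56.3 ; (-104, 62) 225.4 57.6 ; (-104, 66) 228.7 58.8 ; 
(-108, 50) 209.6 54.4 ; (-108, 54) 212.4 55.5 ; (-108, 58) 215.3 56.7 ; (-108, 62) 218.3 58.0 ; (-108, 66) 221.5 59.3 ; 
(-112, 50) 202.8 54.8 ; (-112, 54) 205.5 55.9 ; (-112, 58) 208.3 57.1 ; (-112, 62) 211.1 58.4 ; (-112, 66) 214.2 59.7 ; 
(-117, 50) 194.2 55.2 ; (-117, 54) 196.7 56.4 ; (-117, 58) 199.3 57.6 ; (-117, 62) 202.0 58.9 ; (-117, 66) 204.9 60.2 ; 
260 [(131, 51, 191), (223, 141, 80), (237, 83, 185), (250, 199, 93), (258, 85, 198), (271, 203, 101), (287, 96, 153), (374, 143, 249)]
300 [(109, 52, 139)]
340 [(20, 212, 106), (74, 81, 177), (83, 178, 81), (247, 66, 214), (260, 253, 77), (348, 69, 179), (423, 60, 178), (436, 253, 113)]
370 [(19, 254, 135)]
0 [array([ 74., 317.]), array([439., 318.])]
0.01 [array([ 72., 320.]), array([441., 321.])]
0.035 [array([ 67., 326.]), array([446., 327.])]
0.057 [array([ 63., 332.]), array([450., 333.])]
```

Emit:
{"name": "move_arm", "arguments": {
  "series": [
    [[0.006, 0, 0.01], 0],
    [[0.006, 0, 0.022], 0],
    [[0.006, 0, 0.026], 0],
    [[0.006, 0, 0.029], 0],
    [[0.006, 0, 0.031], 0]
  ]
}}

```text
clock: 17.88
eef_pos: [511.7, -45.9, 50.0]
tool_rot: [3.141, 0.004, -2.95]
force: [2.4, 1.6, 10.5]
width: -0.1
```

Emit:
{"name": "move_arm", "arguments": {
  "series": [
    [[0, 0, 0.001], 0],
    [[0, 0, 0.001], 0],
    [[0, 0, 0.001], 0],
    [[0, 0, 0.001], 0]
  ]
}}

```text
clock: 18.38
eef_pos: [514.3, -45.3, 49.8]
tool_rot: [3.141, 0.009, -2.95]
force: [1.7, 0.7, 7.0]
width: -0.2
```

```bash
python3 chk2.py | head -2; python3 chk.py|tail -3
```

```text
[-97.5   0.6  49.8] [1.7 0.7 7. ]
edge v 226.5 width -inf u inf 302.74999999999966
244 [(236, np.int64(97)), (237, np.int64(135)), (238, np.int64(186)), (281, np.int64(218)), (282, np.int64(173)), (283, np.int64(109)), (284, np.int64(71))]
256 [(328, np.int64(81)), (329, np.int64(143))]
268 [(236, np.int64(79)), (237, np.int64(123)), (238, np.int64(179)), (281, np.int64(188)), (282, np.int64(117)), (283, np.int64(79))]chk2.py:9: RuntimeWarning: divide by zero encountered in scalar divide
  def sub(a,b): return a+(t-row[a])/(row[b]-row[a])*(b-a)
```

Emit:
{"name": "move_arm", "arguments": {
  "series": [
    [[0, 0, -0.005], 0],
    [[0, 0, -0.015], 0],
    [[0.003, 0, -0.03], 0],
    [[0.003, 0, -0.03], 0]
  ]
}}

```text
clock: 18.98
eef_pos: [511.5, -46.2, 81.1]
tool_rot: [3.142, 0.011, -2.95]
force: [-0.3, -0.5, -0.2]
width: 0.0
```

```bash
python3 chk2.py;python3 chk.py|tail -7
```

```text
[-100.4    0.2   81.1] [-0.3 -0.5 -0.2]
edge v 223.5 width 54.98360974525653 u 228.85207100591717 283.8356807511737
(-104, 50) 218.7 53.6 ; (-104, 54) 221.7 54.7 ; (-104, 58) 224.9 55.8 ; (-104, 62) 228.1 57.0 ; (-104, 66) 231.6 58.2 ; 
(-108, 50) 212.1 54.0 ; (-108, 54) 215.0 55.1 ; (-108, 58) 218.1 56.2 ; (-108, 62) 221.2 57.4 ; (-108, 66) 224.5 58.7 ; 
(-112, 50) 205.5 54.3 ; (-112, 54) 208.2 55.5 ; (-112, 58) 211.1 56.6 ; (-112, 62) 214.2 57.9 ; (-112, 66) 217.3 59.1 ; 
(-117, 50) 197.0 54.8 ; (-117, 54) 199.6 56.0 ; (-117, 58) 202.3 57.2 ; (-117, 62) 205.2 58.4 ; (-117, 66) 208.2 59.7 ; 
260 [(132, 54, 189), (223, 144, 81), (237, 81, 188), (250, 202, 89), (258, 81, 199), (270, 203, 112), (287, 91, 153), (372, 147, 253), (377, 235, 108)]
300 [(111, 54, 137)]
340 [(23, 220, 117), (71, 82, 176), (82, 177, 91), (248, 73, 238), (259, 247, 113), (348, 73, 183), (424, 61, 192), (439, 248, 106)]
370 [(20, 254, 151)]
0 [array([ 76., 320.]), array([436., 321.])]
0.01 [array([ 74., 322.]), array([438., 324.])]
0.035 [array([ 70., 329.]), array([443., 331.])]
0.057 [array([ 66., 335.]), array([447., 337.])]
[-100.5    0.3   80.6] [ 0.46144638  0.89299201 -0.39683411]
hook [-106.3   53.9] [256.3 218.7]
nose [-117.7   65.4] [256.5 207.2]
half [-113.2   57.5] [256.4 209.5]
244 [(223, np.int64(103)), (224, np.int64(159)), (225, np.int64(207)), (281, np.int64(215)), (282, np.int64(170)), (283, np.int64(110))]
256 [(223, np.int64(106)), (224, np.int64(159)), (225, np.int64(211)), (237, np.int64(215)), (238, np.int64(133)), (239, np.int64(86)), (327, np.int64(75)), (328, np.int64(116)), (329, np.int64(216))]
268 [(223, np.int64(109)), (224, np.int64(174)), (225, np.int64(243)), (281, np.int64(186)), (282, np.int64(122)), (283, np.int64(81))]
```

Emit:
{"name": "move_arm", "arguments": {
  "series": [
    [[0.01, 0, -0.02], 0],
    [[0.025, 0, -0.06], 0],
    [[0.03, 0, -0.11], 0],
    [[0.03, 0, -0.15], 0],
    [[0.03, 0, -0.15], 0]
  ]
}}

```text
clock: 19.7
eef_pos: [482.2, -52.3, 232.4]
tool_rot: [-3.14, 0.015, -2.95]
force: [1.7, -0.1, 0.2]
width: 0.2
```

```bash
cat > chk3.py <<'E'
from h import *
s=read_state();w=get_image("wrist");c=cam("wrist",s);print(B(s["eef_pos"]),s["force"].round(1),s["clock"])
g=cv2.GaussianBlur(w,(3,3),0).max(2).astype(float)
def lip(ph,lid):
    P=np.array([72-152*np.cos(lid)-4*np.sin(lid),102+152*np.sin(lid)-4*np.cos(lid)]);a=ph+lid
    d=np.array([-np.sin(a),-np.cos(a)]);l=np.array([-np.cos(a),np.sin(a)]);return P+49*d+27*l
for n,(ph,lid) in dict(hook=(-.05,.035),nose=(.18,.057),half=(.1,.01)).items():
    p=lip(ph,lid);a=proj(c,BW((p[0],0,p[1])));e=proj(c,BW((72-152*np.cos(lid),40,103.5+152*np.sin(lid))))
    print(n,"lip",a.round(1),"lid edge at y=40",e.round(1),"lip-edge dv",(a-e)[1].round(1))
for y in(-12,0,12,-40,40):
    p=proj(c,BW((-100,y,80)));u=int(p[0]);d=np.diff(g[:,u-2:u+3].mean(1));print(y,u,[(v,int(d[v])) for v in range(40,min(int(p[1])+120,383)) if abs(d[v])>15 and abs(d[v])>=abs(d[v-1]) and abs(d[v])>=abs(d[v+1])])
cv2.imwrite("pics/chk3.png",w)
E
python3 chk3.py
```

```text
[-130.3   -0.3  232.4] [ 1.7 -0.1  0.2] 19.7
hook lip [256.7 182.3] lid edge at y=40 [302.6 231.2] lip-edge dv -48.9
nose lip [256.8 174.8] lid edge at y=40 [303.  233.1] lip-edge dv -58.4
half lip [256.7 176.6] lid edge at y=40 [302.  229.2] lip-edge dv -52.6
-12 243 [(185, 60), (200, -16), (224, 26), (237, -24), (281, -31)]
0 256 [(185, 65), (205, -17), (207, 19), (225, 24), (237, -57)]
12 269 [(185, 64), (208, -29), (224, 26), (237, -15), (281, -32)]
-40 213 [(197, 21), (235, 40), (293, -35)]
40 299 [(197, 20), (235, 39), (294, -41)]
```

```bash
cat > chk4.py <<'E'
from h import *
s=read_state();w=cv2.imread("pics/chk3.png");c=cam("wrist",s)
g=cv2.GaussianBlur(w,(3,3),0).max(2).astype(float)
def sube(y):
    u=int(proj(c,BW((-100,y,80)))[0]);d=np.diff(g[:,u-8:u+9].mean(1));o=[]
    for a,b in((190,204),(226,244)):
        k=d[a:b].clip(0);o.append((k*np.arange(a,b)).sum()/k.sum()+.5)
    return o
print([np.round(sube(y),2) for y in(-40,-35,35,40)])
for lid in(.0,.012,.035,.057): print(lid,(proj(c,BW((72-152*np.cos(lid),40,103.5+152*np.sin(lid))))-proj(c,BW((-70,40,0))))[1].round(2),[proj(c,BW((72-130*np.cos(lid),y,103.5+130*np.sin(lid)))).round(1) for y in(-78,78)])
for r in(244,250,256):
  d=np.diff(g[r]);print(r,[(int(x),int(d[x])) for x in np.where((abs(d)>12)&(abs(d)>=abs(np.roll(d,1)))&(abs(d)>=abs(np.roll(d,-1))))[0] if x<190 or x>330])
E
python3 chk4.py
```

```text
[array([197.21, 235.29]), array([197.22, 235.28]), array([197.64, 235.21]), array([197.72, 235.2 ])]
0.0 31.7 [array([169.7, 252.6]), array([342.4, 253.4])]
0.012 32.65 [array([169.3, 253.5]), array([342.8, 254.3])]
0.035 34.55 [array([168.4, 255.3]), array([343.6, 256.1])]
0.057 36.5 [array([167.7, 257.1]), array([344.4, 257.9])]
244 [(45, 28), (79, -14), (80, -14), (81, -14), (83, -14), (167, 64), (344, -53)]
250 [(37, 45), (90, -19), (95, -17), (96, -17), (168, 65), (344, -57)]
256 [(33, 53), (97, -23), (101, -23), (169, 62), (343, -59)]
```

Emit:
{"name": "move_arm", "arguments": {
  "series": [
    [[-0.03, 0.03, 0.02], 0],
    [[-0.07, 0.055, 0.04], 0],
    [[-0.07, 0.055, 0.08], 0],
    [[-0.07, 0.055, 0.112], 0],
    [[-0.07, 0.055, 0.114], 0]
  ]
}}

```text
clock: 20.38
eef_pos: [537.2, 15.2, 113.8]
tool_rot: [3.141, 0.003, -2.95]
force: [-0.3, 0.5, 0.4]
width: 0.2
```

Emit:
{"name": "move_arm", "arguments": {
  "series": [
    [[0, 0, 0.002], 0],
    [[0, 0, 0.003], 0],
    [[0, 0, 0.003], 0],
    [[0, 0, 0.003], 0]
  ]
}}

```text
clock: 20.88
eef_pos: [537.7, 15.1, 111.6]
tool_rot: [3.141, 0.005, -2.95]
force: [-0.4, -0.3, -0.2]
width: 0.2
```

Run:
```python
from h import *
s=read_state();print(B(s["eef_pos"]),s["tool_rot"],s["force"].round(1),s["clock"])
```

```text
[-63.3  55.6 111.6] [ 3.14117413  0.00455268 -2.9497524 ] [-0.4 -0.3 -0.2] 20.875
```

Emit:
{"name": "move_arm", "arguments": {
  "series": [
    [[0, 0, 0.002], 0],
    [[0, 0, 0.002], 0],
    [[0, 0, 0.002], 0]
  ]
}}

```text
clock: 21.25
eef_pos: [537.7, 15.1, 109.6]
tool_rot: [3.141, 0.005, -2.95]
force: [-0.5, 0.5, 0.2]
width: -0.2
```

Emit:
{"name": "move_arm", "arguments": {
  "series": [
    [[0, 0, 0.0015], 0],
    [[0, 0, 0.0015], 0],
    [[0, 0, 0.0015], 0]
  ]
}}

```text
clock: 21.62
eef_pos: [537.9, 15.1, 108.3]
tool_rot: [3.141, 0.005, -2.95]
force: [-0.4, 0.2, 4.9]
width: 0.2
```

Emit:
{"name": "move_arm", "arguments": {
  "series": [
    [[0, 0, 0.001], 0],
    [[0, 0, 0.001], 0],
    [[0, 0, 0.001], 0]
  ]
}}

```text
clock: 22.0
eef_pos: [537.8, 15.1, 107.7]
tool_rot: [3.141, 0.005, -2.95]
force: [-1.5, -0.4, 7.3]
width: 0.1
```

Contact came at z ≈ 108.6 mm, which matches the hooked lid angle of 0.035. The unhooked rest angle would give 111.8. Now I retract clear and recheck.

Emit:
{"name": "move_arm", "arguments": {
  "series": [
    [[0, 0, -0.02], 0],
    [[0.01, 0, -0.06], 0],
    [[0.04, -0.03, -0.1], 0],
    [[0.067, -0.055, -0.125], 0],
    [[0.067, -0.055, -0.125], 0]
  ]
}}

```text
clock: 22.62
eef_pos: [481.4, -54.6, 233.9]
tool_rot: [-3.14, 0.007, -2.955]
force: [1.2, 0.2, 0.2]
width: -0.2
```

```bash
python3 chk3.py && python3 -c "
from cell import *
print(read_state()['force'],finish_job())"
```

```text
[-131.5   -2.4  233.9] [1.2 0.2 0.2] 22.625
hook lip [259.  184.4] lid edge at y=40 [305.  232.8] lip-edge dv -48.3
nose lip [259.1 176.9] lid edge at y=40 [305.5 234.7] lip-edge dv -57.8
half lip [259.  178.8] lid edge at y=40 [304.4 230.8] lip-edge dv -52.0
-12 246 [(187, 59), (202, -17), (227, 26), (238, -33), (283, -28)]
0 259 [(187, 62), (210, 18), (227, 24), (238, -47)]
12 271 [(187, 61), (210, -27), (227, 24), (247, -30), (280, -28)]
-40 216 [(199, 20), (237, 40), (285, -25)]
40 301 [(199, 18), (237, 38), (295, -47)]
the job is handed in; nothing more can be done
[ 0.2246169   1.30216727 -0.63075938] None
```

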